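Weigh a metal case on the appraiser's balance

TASK

Take the long rectangular metal case from the valuables tray and set it down gently on the balance's stage plate, flat, lid up, square to the plate and centred between the stops with even gaps all round. Then let go of it and raise the clear front screen of the balance fully by its handle, leaving the case centred. Leave the pocket watch in the tray and the other things on the desk where they are.

Things in the scene. Friction and masses are not known exactly. Their poses are not given: they have to be found in the camera images.
- case: the item to weigh: a plain closed steel card case, a rectangular block 46 (x) by 110 (y) by 22 (z) mm, about 0.2 kg, lying flat in the tray. Origin: centre of its underside; z up through its lid; y along its length. Turning it half round makes no difference.
- stage (a point): centre of the top of the balance's flat stage plate, 104 (x) by 150 (y) mm, 62 mm above the desk; axes as the balance's. The case's length goes along y. Stops 8 mm high stand on it: four 10 mm square posts centred at x +-36, y +-43 mm (room for fingers between them at y = 0), two end stops with inner faces at y +-63 mm: an 8 mm gap all round a centred case.
- balance: white balance, fixed, 236 mm wide (y). Origin: on the desk under the stage's centre; front is -x, towards the robot. Base 56 mm high from x -91 to 99 mm; console 34 mm high before it to x -146 mm. Clear walls at y +-113 and x 94 mm, top open, reach 107 mm above the desk. A clear screen at the front (x -94 mm) slides up between two posts (y +-118 mm, 107 mm high).
- sash_handle (a point): middle of the top edge of the screen's handle: a black upright tab 12 mm thick (balance's x), 100 mm long (balance's y), 34 mm tall on the screen's top edge, both faces free to pinch from above. Moves with the screen: 91 mm above the desk when fully down (tab's foot 1 mm above the base's top), 141 mm fully up.
- sash (a joint): height of the screen in m: 0 fully down (open), 0.05 fully up at its stop (closed). It starts low, at 0 to 0.012. Stiff slide: takes about 5 N to raise and stays where it is left.
- tray: dark wooden tray with black lining, fixed to the desk, outside 240 (x) by 190 (y) by 18 mm high, walls 6 mm, inner floor 6 mm above the desk. Origin: centre of its underside. The case lies on one half (x about -55 or +55 mm), the pocket watch on the other.
- watch: steel pocket watch, round, 50 mm across and 13 mm high, with a 10 mm crown and thin bow towards its +y, lying in the tray; leave it. Origin: centre of its underside.
- loupe: aluminium eye loupe standing on the desk, 48 mm across, 62 mm high; leave it. Origin: centre of its underside.
- stamp: office self-inking stamp, 45 by 70 by 82 mm high, on the desk; leave it. Origin: centre of its underside.
- cup: white cup, 76 mm across, 85 mm high, on the desk; leave it. Origin: centre of its underside.

How it is judged:
By the outcome, as a careful person would: the job done as asked, in the order asked, and still so for the second after the job is handed in, with the robot touching nothing.
It also fails if it takes over 58 s, if anything falls off the work surface, if the arm or the gripper's body presses on something with over 40 N, if the wrist force passes 120 N, or if a joint passes its speed limit or range.

ROBOT

A 6-joint arm with a two-finger parallel gripper is mounted at the origin on the work surface. World frame = base frame: x ahead of the robot, y to its left, z up, the work surface at z = 0. Lengths are in mm, angles in rad, forces in N, time in s.
With the tool pointing down it reaches from about 350 to 775 mm from the base axis. Payload 7.3 kg.
Tool frame: the origin (TCP) lies at the very end of the fingers, on their centre line; the grasp point (between the pads) lies 19 mm behind it; z points along the fingers, y is the line along which they close (so a half turn about z gives the same grasp; the last joint's range is limited). The gripper opens to 92 mm and grips with 3 to 60 N. Pads are 19 mm wide; open, the fingers measure 130 mm over their backs; the gripper's body (75 mm by 190 mm) begins 47 mm behind the grasp point.
Start: joints at [-0.146, 0.342, 1.524, -0, 1.275, -0.146], TCP at [525.021, 0.019, 204.841] pointing down, gripper open.
Joint ranges: [-2.53, 2.53], [-0.77, 2.02], [0.04, 2.7], [-1, 4.14], [0.28, 2.66], [-3.11, 3.11]. Speed limits (rad/s): [2.57, 2.57, 3.14, 3.14, 3.14, 3.14].

INTERFACE

Orientations are given as [roll, pitch, yaw] about the fixed x, y, z axes, in that order (R = Rz(yaw) Ry(pitch) Rx(roll)).
In Python, from plant import bot gives the robot as it stands.
- The arm moves only by the tool jog_arm, never from a script. Its argument "targets" is a list of rows, each an object with "xyz": the shift along the tool's x, y, z as a fraction of full scale, a list of three; "spin": the turn about the tool's z as a fraction of full scale. In form: [{"xyz": [x, y, z], "spin": spin}, ...]. A call has exactly 10 rows; each row shifts and turns the commanded pose from where the row before left it, along the tool's axes as they then stand; what a row does not reach is not made up. Full scale, the value 1, is 80 mm for a shift and 0.1 rad for a turn. A row lasts 1/8 s, in which the tool goes at most 62.5 mm and 10.7 degrees, less where a joint would pass 70% of its speed; a pose out of reach is approached as far as the arm can. A call with a number of a shift or a turn outside -1 to 1 is refused whole. A call with a gripper value outside its range is refused whole. "gripper" is the opening in per cent of the stroke, from 0 (shut) to 100 (fully open), set as the call begins (left out, the last holds). The fingers move at their own pace and stop on an object; the grip force is fixed at half the most. Time passes only in rows, so rows that do not move let the fingers close, or fill a call up. It gives the time, the measured TCP pose, the force, the opening and the grip force at its end, in the units of the state.
- bot.get_obs(): the state, without advancing time (a new reading comes with each control period).
- bot.capture(name): name is "scene" or "side" or "wrist"; returns the picture (480x640x3 uint8, blue, green, red); there is no depth.
- bot.get_calibration(name): a dict with "vfov" (degrees; the focal length in pixels is half the picture's height over the tangent of half this angle, whatever the lens; pixels are square), "cx", "cy" (the principal point, pixels), "eye" and "rotation" of the camera in the world. Camera axes: x right, y down, z forward; pixel columns grow to the right and rows downward; lengths in mm; the calibration is good to about 2 mm. A picture is of the moment at which its call begins: read the wrist's pose just before it. get_calibration takes no time and is no camera call; for the wrist camera it gives the pose at the moment of the call.
- bot.close_job(): hands the job in; it is judged then, once.
The state is a dict: "time": time; "joint_positions": joint angles; "dq": joint speeds; "tau": joint torques, N m; "tool_pos": TCP position; "tcp_rot": TCP orientation; "contact_force": force on the tool from outside, world axes, zero at the start; "moment": the same for the moment, N m; "grip_width": finger opening in mm; "finger_force": force on a finger pad.
Only numpy, scipy, OpenCV 4.12 (cv2) and the standard library are available. Lean on these libraries where they do the work, as an engineer would, in place of code of your own. Each camera call takes 0.05 s, during which the arm holds its last target. There are 200 camera calls.

## Working session

There is one attempt and no reset: what is moved stays moved. The work goes in short steps, Python scripts to look and compute and a tool call to move; the robot and the scene stay as the last step left them, time stands still between calls to the robot, and variables do not carry over. Pictures are saved under pics/ and viewed, at most 10 in all, crops included, and the job is handed in when it is done.

Besides the shell and the picture viewer there is one more tool, called after "Emit:" as name([rows], argument=value, ...), one row to a line, values as JSON. jog_arm: Moves the arm, as the interface text tells. Shift numbers are shares of 80 mm and turn numbers shares of 0.1 rad, none past 1 either way. Its arguments: {"type":"object","properties":{"targets":{"type":"array","items":{"type":"object","properties":{"xyz":{"type":"array","items":{"type":"number"}},"spin":{"type":"number"}}}},"gripper":{"type":"number"}},"required":["targets"]}

```bash
mkdir -p pics
python3 - <<'E'
from plant import bot
import cv2
o=bot.get_obs();print(o)
for n in("scene","side","wrist"):
    c=bot.get_calibration(n);print(n,c)
    im=bot.capture(n);cv2.imwrite(f"pics/{n}0.png",im)
E
```

```text
{'time': 0.0, 'joint_positions': array([-1.45998524e-01,  3.42732979e-01,  1.52499342e+00, -3.01164447e-05,
        1.27542189e+00, -1.45996608e-01]), 'dq': array([-0.00101904,  0.00034413, -0.00067453, -0.00096696,  0.00084615,
       -0.00056267]), 'tau': array([ 7.61924657e-04, -4.31245601e+01, -2.44219762e+01,  7.17750052e-02,
        5.59406646e-02, -1.04314388e-04]), 'tool_pos': array([5.24561081e+02, 7.76732270e-02, 2.04147915e+02]), 'tcp_rot': array([-3.14004939e+00, -1.97818006e-04,  1.57080305e+00]), 'contact_force': array([ 0.431962  , -0.24594488, -0.45948968]), 'moment': array([-0.01382756, -0.01943063,  0.02988459]), 'finger_force': 0.0, 'grip_width': 91.548245350319}
scene {'vfov': 57.552602170252186, 'cx': 325.55696201514303, 'cy': 243.23319277270264, 'eye': array([1025.6148085 , -467.81229484, 1189.09788723]), 'rotation': array([-2.63301673,  0.01013654,  0.67246081])}
side {'vfov': 57.74403560255779, 'cx': 320.317402266661, 'cy': 238.20181745151078, 'eye': array([ 257.96283945, -710.26053351,  665.82386741]), 'rotation': array([-2.18603062,  0.01959959, -0.48058319])}
wrist {'vfov': 67.54375565686672, 'cx': 315.3562694425769, 'cy': 240.46579670607474, 'eye': array([525.4519369 ,  85.02930012, 384.89473906]), 'rotation': array([ 2.82563342e+00,  2.01171623e-03, -2.17607114e-05])}
```

View pics/scene0.png

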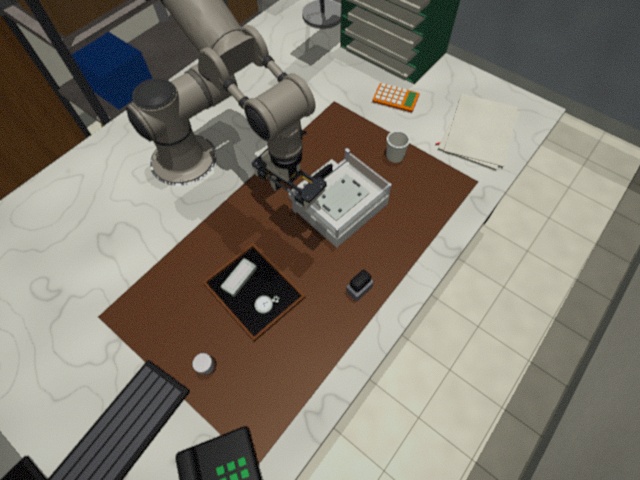

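View pics/wrist0.png

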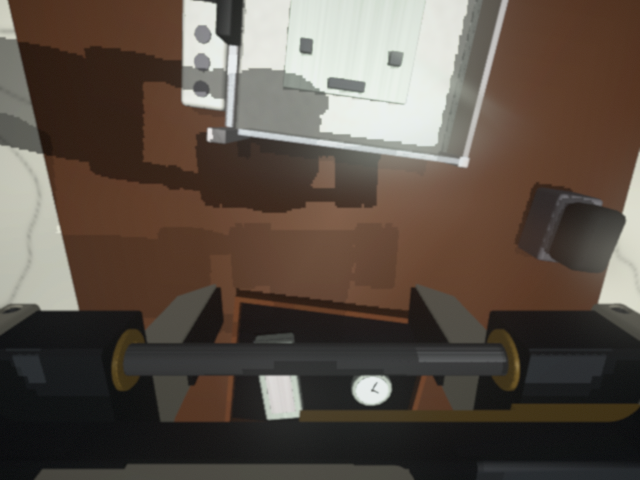

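The scene view shows the case at about (238,276) on the near half of the tray, with the watch at (265,304). The balance is at about (342,195). The wrist view shows the stage at the top and the tray at the bottom, and the case is partly hidden by the gripper. I'll enlarge the scene view next.

```bash
cat > h.py <<'E'
import numpy as np,cv2
from scipy.spatial.transform import Rotation as R
def cam(c):
    f=240/np.tan(np.radians(c["vfov"]/2)); return f,R.from_euler("xyz",c["rotation"]).as_matrix(),np.array(c["eye"])
def pix2w(c,px,z):
    f,M,e=cam(c);p=np.atleast_2d(np.array(px,float))
    d=np.c_[(p[:,0]-c["cx"])/f,(p[:,1]-c["cy"])/f,np.ones(len(p))]@M.T
    return e+d*((z-e[2])/d[:,2])[:,None]
def w2pix(c,P):
    f,M,e=cam(c);q=(np.atleast_2d(P)-e)@M;return q[:,:2]/q[:,2:]*f+[c["cx"],c["cy"]]
def rect(p):  # centre and direction of long axis
    r=cv2.minAreaRect(np.float32(p[:,:2]));return r
E
python3 - <<'E'
import cv2
im=cv2.imread("pics/scene0.png");cv2.imwrite("pics/s1.png",cv2.resize(im[145:345,195:395],None,fx=3,fy=3,interpolation=cv2.INTER_CUBIC))
im=cv2.imread("pics/wrist0.png");cv2.imwrite("pics/w1.png",cv2.resize(im[0:200,180:500],None,fx=2.5,fy=2.5,interpolation=cv2.INTER_CUBIC))
E
```

```text
(no output)
```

View pics/s1.png

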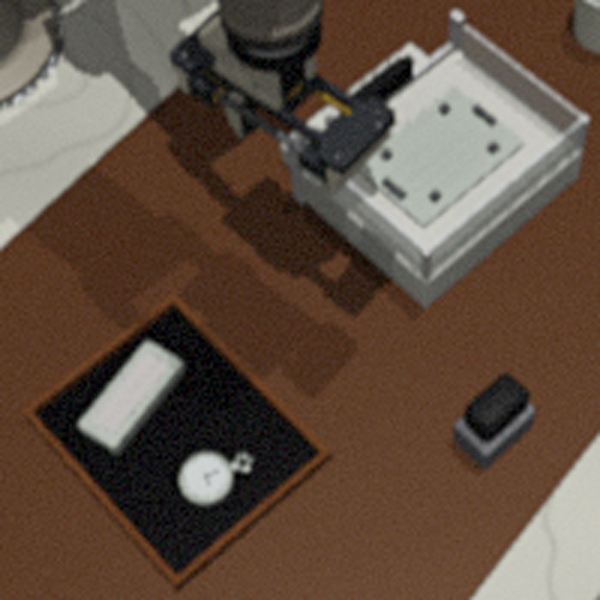

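In the crop (3x, offset 195,145), the case's top corners are at about (150,340), (185,363), (113,447) and (78,424). The stage posts are at (444,108), (493,147), (386,154) and (434,195).

Run:
```python
from plant import bot
from h import *
c=bot.get_calibration("scene")
def u(l): return np.array(l)/3+[195,145]
a=pix2w(c,u([(150,340),(185,363),(113,447),(78,424)]),28);print(a[:,:2].round(1),a.mean(0),rect(a))
t=pix2w(c,u([(175,300),(28,410),(177,585),(328,452)]),18);print("tray",t[:,:2].round(1),t.mean(0),rect(t))
s=pix2w(c,u([(444,108),(493,147),(386,154),(434,195)]),70);print("stage",s[:,:2].round(1),s.mean(0),rect(s))
e=pix2w(c,u([(482,114),(395,187)]),70);print(e.mean(0),e)
```

```text
[[ 456.  -158.2]
 [ 500.9 -155.3]
 [ 507.8 -263.5]
 [ 464.5 -267.3]] [ 482.31295748 -211.09341641   28.        ] ((482.68145751953125, -211.04153442382812), (44.97930908203125, 109.43551635742188), 4.4253973960876465)
tray [[ 439.4 -106.3]
 [ 410.5 -285.4]
 [ 644.6 -322.6]
 [ 669.2 -137.4]] [ 540.93581446 -212.93713016   18.        ] ((542.2325439453125, -211.76373291015625), (186.8658447265625, 236.98463439941406), 80.96491241455078)
stage [[530.4 225. ]
 [601.3 216.3]
 [519.1 140.6]
 [589.5 131. ]] [560.09426064 178.23260754  70.        ] ((560.14697265625, 178.46591186523438), (86.12716674804688, 71.39137268066406), 82.26976776123047)
[559.48065173 178.81504467  70.        ] [[566.86098593 243.51173063  70.        ]
 [552.10031754 114.11835871  70.        ]]
```

Emit:
jog_arm([
  {"xyz":[-0.33,-0.07,0.12],"spin":0},
  {"xyz":[-0.33,-0.07,0.12],"spin":0},
  {"xyz":[-0.33,-0.07,0.12],"spin":0},
  {"xyz":[-0.33,-0.07,0.12],"spin":0},
  {"xyz":[-0.33,-0.07,0.12],"spin":0},
  {"xyz":[-0.33,-0.07,0.12],"spin":0},
  {"xyz":[-0.33,-0.07,0.12],"spin":0},
  {"xyz":[-0.33,-0.05,0.12],"spin":0},
  {"xyz":[0,0,0],"spin":-0.74},
  {"xyz":[0,0,0],"spin":0},
], gripper=100)

```text
time: 1.4
tool_pos: [481.6, -211.3, 127.7]
tcp_rot: [-3.141, -0.001, 1.644]
contact_force: [-0.0, 0.0, 0.1]
grip_width: 91.8
finger_force: 0.0
```

Run:
```python
from plant import bot
import cv2,pickle
o=bot.get_obs();print(o["tool_pos"],o["tcp_rot"],o["contact_force"],o["time"])
c=bot.get_calibration("wrist");pickle.dump(c,open("c2.pkl","wb"))
cv2.imwrite("pics/w2.png",bot.capture("wrist"))
```

```text
[ 481.55136109 -211.32642562  127.67661668] [-3.14105297e+00 -5.41805310e-04  1.64353338e+00] [-0.03210498  0.04265532  0.14011481] 1.4
```

View pics/w2.png

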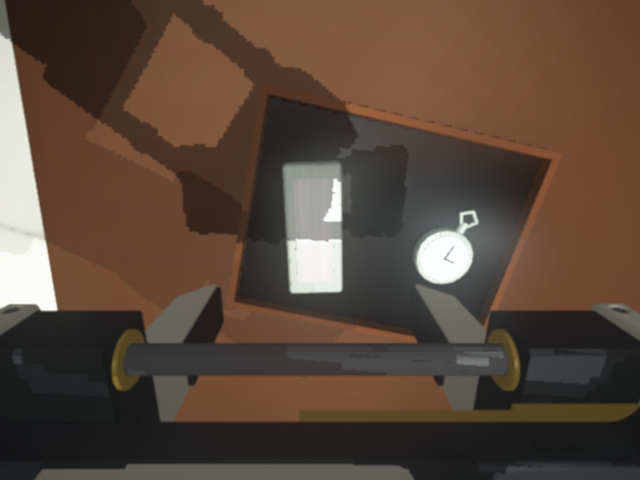

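The case lies between the fingers. Its top corners are at about (284,163), (341,163), (342,292) and (289,292).

Run:
```python
from h import *
import pickle
c=pickle.load(open("c2.pkl","rb"))
a=pix2w(c,[(284,163),(341,163),(342,292),(289,292)],28);print(a[:,:2].round(1),a.mean(0),rect(a))
print(w2pix(c,[[481.5,-211.3,28],[481.5,-211.3,127.7]]))
m1=(a[0]+a[1])/2-(a[2]+a[3])/2;print("yaw",-np.arctan2(m1[0],m1[1]))
```

```text
[[ 453.8 -157.3]
 [ 497.5 -154.1]
 [ 508.7 -262.9]
 [ 463.1 -266.3]] [ 480.78113093 -210.161482     28.        ] ((481.2639465332031, -210.12066650390625), (45.69392013549805, 109.85435485839844), 4.873955726623535)
[[314.8630919  232.63574064]
 [314.40074867 284.95538215]]
yaw 0.09393029328405604
```

Emit:
jog_arm([
  {"xyz":[0.013,-0.005,0.2],"spin":-0.12},
  {"xyz":[0,0,0.2],"spin":0},
  {"xyz":[0,0,0.2],"spin":0},
  {"xyz":[0,0,0.2],"spin":0},
  {"xyz":[0,0,0.2],"spin":0},
  {"xyz":[0,0,0.2],"spin":0},
  {"xyz":[0,0,0.15],"spin":0},
  {"xyz":[0,0,0.08],"spin":0},
  {"xyz":[0,0,0.04],"spin":0},
  {"xyz":[0,0,0],"spin":0},
], gripper=100)

```text
time: 2.7
tool_pos: [481.5, -210.2, 10.5]
tcp_rot: [3.141, 0.0, 1.657]
contact_force: [0.1, -0.4, 0.8]
grip_width: 91.8
finger_force: 0.0
```

Emit:
jog_arm([
  {"xyz":[0,0,0],"spin":0},
  {"xyz":[0,0,0],"spin":0},
  {"xyz":[0,0,0],"spin":0},
  {"xyz":[0,0,0],"spin":0},
  {"xyz":[0,0,0],"spin":0},
  {"xyz":[0,0,0],"spin":0},
  {"xyz":[0,0,0],"spin":0},
  {"xyz":[0,0,0],"spin":0},
  {"xyz":[0,0,0],"spin":0},
  {"xyz":[0,0,0],"spin":0},
], gripper=0)

```text
time: 3.95
tool_pos: [481.4, -210.2, 10.4]
tcp_rot: [3.142, -0.0, 1.657]
contact_force: [0.2, 0.1, -0.4]
grip_width: 0.9
finger_force: 0.0
```

Run:
```python
from plant import bot
import cv2
a=bot.capture("wrist");b=bot.capture("side");cv2.imwrite("pics/side3.png",b)
s=bot.capture("scene")[145:345,195:395]
cv2.imwrite("pics/m3.png",cv2.hconcat([cv2.resize(a,(400,300)),cv2.resize(s,(300,300))]))
print(bot.get_obs())
```

```text
{'time': 4.1, 'joint_positions': array([-5.57694675e-01,  5.79917099e-01,  1.75377776e+00,  5.75290234e-05,
        8.07849268e-01, -6.43678600e-01]), 'dq': array([ 0.00036763, -0.00024024,  0.00029097,  0.00080672, -0.00032527,
       -0.0013873 ]), 'tau': array([ 7.98245255e-04, -4.73840082e+01, -1.68924773e+01,  3.10809317e-02,
        7.84240616e-02, -5.23475126e-05]), 'tool_pos': array([ 481.34976561, -210.1780923 ,   10.43650514]), 'tcp_rot': array([ 3.14152888e+00, -4.14151538e-06,  1.65674050e+00]), 'contact_force': array([-0.75122629, -0.03690194, -1.32672827]), 'moment': array([-0.00620304, -0.02618796, -0.03219903]), 'finger_force': 0.0, 'grip_width': 0.4059422311021681}
```

View pics/m3.png

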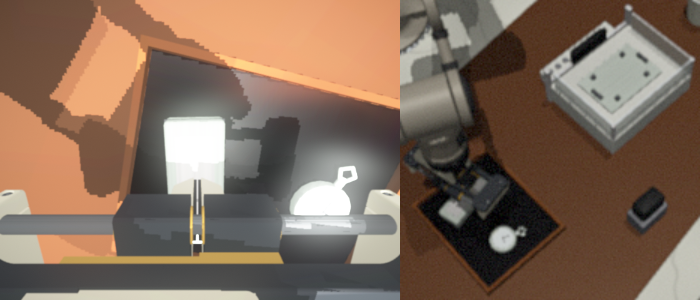

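The fingers have closed and the case appears beyond them or beneath them. I'll check the side view.

Run:
```python
from plant import bot
from h import *
c=bot.get_calibration("side")
p=w2pix(c,[[481,-210,10.4],[481,-210,28],[479,-265,28]]);print(p)
im=cv2.imread("pics/side3.png");x,y=p[0].astype(int);x0=max(0,x-80);y0=max(0,y-70);print(x0,y0)
cv2.imwrite("pics/s3.png",cv2.resize(im[y0:y0+120,x0:x0+160],None,fx=5,fy=5,interpolation=cv2.INTER_CUBIC))
w=bot.get_calibration("wrist");r=R.from_euler("z",0.088).as_matrix()
C=np.array([[sx*23,sy*55,28] for sx,sy in((-1,1),(1,1),(1,-1),(-1,-1))])@r.T+[481.2,-210.1,0];print(w2pix(w,C),w2pix(w,[481.3,-210.2,10.4]))
```

```text
[[309.42626531 354.34359673]
 [309.10628932 348.11547086]
 [321.81269481 369.83150312]]
229 284
[[263.44290137 191.77864682]
 [363.92687566 191.58774202]
 [355.96023767 389.07243926]
 [272.7877582  389.17572756]] [[314.34895177 284.9744147 ]]
```

View pics/s3.png

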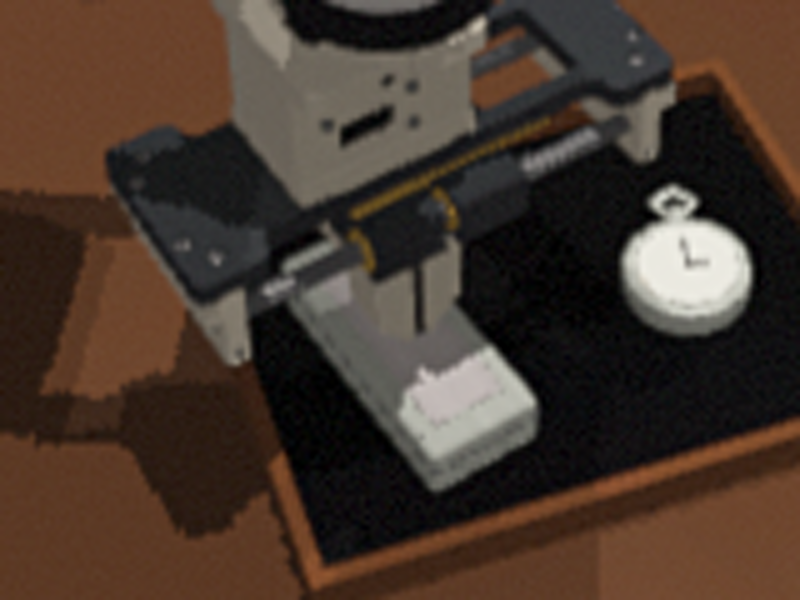

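The fingers' real ends are about 20 mm above the reported TCP. In the first wrist view the open tips also measured about 158 mm below the camera, where 181 was expected. So they closed just above the lid. I'll raise the tool, open the gripper, and go about 19 mm deeper while watching the force.

Emit:
jog_arm([
  {"xyz":[0,0,-0.25],"spin":0},
  {"xyz":[0,0,0],"spin":0},
  {"xyz":[0,0,0],"spin":0},
  {"xyz":[0,0,0],"spin":0},
  {"xyz":[0,0,0],"spin":0},
  {"xyz":[0,0,0],"spin":0},
  {"xyz":[0,0,0],"spin":0},
  {"xyz":[0,0,0],"spin":0},
  {"xyz":[0,0,0],"spin":0},
  {"xyz":[0,0,0],"spin":0},
], gripper=100)

```text
time: 5.35
tool_pos: [481.4, -210.2, 30.5]
tcp_rot: [3.141, 0.0, 1.657]
contact_force: [-0.1, 0.3, 0.1]
grip_width: 91.0
finger_force: 0.0
```

Emit:
jog_arm([
  {"xyz":[0,0,0.1],"spin":0},
  {"xyz":[0,0,0.1],"spin":0},
  {"xyz":[0,0,0.1],"spin":0},
  {"xyz":[0,0,0.04],"spin":0},
  {"xyz":[0,0,0.02],"spin":0},
  {"xyz":[0,0,0.02],"spin":0},
  {"xyz":[0,0,0.02],"spin":0},
  {"xyz":[0,0,0.02],"spin":0},
  {"xyz":[0,0,0],"spin":0},
  {"xyz":[0,0,0],"spin":0},
])

```text
time: 6.6
tool_pos: [481.4, -210.2, -3.1]
tcp_rot: [3.141, 0.0, 1.657]
contact_force: [0.9, 0.4, 0.3]
grip_width: 92.0
finger_force: 0.0
```

Emit:
jog_arm([
  {"xyz":[0,0,0.02],"spin":0},
  {"xyz":[0,0,0.02],"spin":0},
  {"xyz":[0,0,0.02],"spin":0},
  {"xyz":[0,0,0],"spin":0},
  {"xyz":[0,0,0],"spin":0},
  {"xyz":[0,0,0],"spin":0},
  {"xyz":[0,0,0],"spin":0},
  {"xyz":[0,0,0],"spin":0},
  {"xyz":[0,0,0],"spin":0},
  {"xyz":[0,0,0],"spin":0},
], gripper=0)

```text
time: 7.85
tool_pos: [481.2, -210.1, -8.0]
tcp_rot: [-3.141, -0.0, 1.657]
contact_force: [-1.8, -0.1, 0.2]
grip_width: 45.6
finger_force: 30.0
```

Gripped at 45.6 mm. Next I'll lift it.

Emit:
jog_arm([
  {"xyz":[0,0,-0.05],"spin":0},
  {"xyz":[0,0,-0.1],"spin":0},
  {"xyz":[0,0,-0.2],"spin":0},
  {"xyz":[0,0,-0.3],"spin":0},
  {"xyz":[0,0,-0.35],"spin":0},
  {"xyz":[0,0,-0.35],"spin":0},
  {"xyz":[0,0,-0.3],"spin":0},
  {"xyz":[0,0,-0.2],"spin":0},
  {"xyz":[0,0,-0.1],"spin":0},
  {"xyz":[0,0,0],"spin":0},
])

```text
time: 9.1
tool_pos: [481.5, -210.2, 148.8]
tcp_rot: [3.14, 0.001, 1.657]
contact_force: [-1.0, -0.9, -3.5]
grip_width: 45.7
finger_force: 30.0
```

Run:
```python
from plant import bot
from h import *
import pickle
o=bot.get_obs();print(o["tool_pos"],o["tcp_rot"],o["contact_force"],o["time"],o["grip_width"])
c=bot.get_calibration("wrist");pickle.dump((c,o),open("c4.pkl","wb"))
a=bot.capture("wrist");cv2.imwrite("pics/w4.png",a)
```

```text
[ 481.53741454 -210.23899624  148.75979525] [3.14040243e+00 8.06334639e-04 1.65684257e+00] [-0.96227371 -0.87829286 -3.52566879] 9.1 45.70445739791424
```

View pics/w4.png

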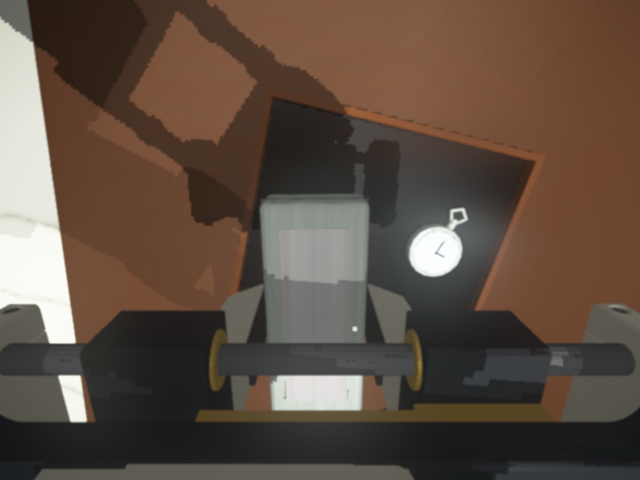

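The case is held between the fingers. Its far top edge is at about row 201, columns 262 to 368. The near end shows at about row 411.

Run:
```python
from h import *
import pickle
c,o=pickle.load(open("c4.pkl","rb"))
M=R.from_euler("xyz",o["tcp_rot"]).as_matrix()
for px,z in (((262,201),184.8),((368,201),184.8),((315,201),184.8),((315,195),162.8),((273,411),184.8),((362,411),184.8)):
    print(px,((pix2w(c,px,z)-o["tool_pos"])@M).round(1))
# targets: stage estimate from first wrist picture crop later
```

```text
(262, 201) [[ 54.6 -21.3 -36.1]]
(368, 201) [[ 54.6  22.  -36.1]]
(315, 201) [[ 54.6   0.4 -36.1]]
(315, 195) [[ 52.9   0.3 -14.1]]
(273, 411) [[-52.5 -20.8 -36. ]]
(362, 411) [[-52.5  23.9 -36. ]]
```

View pics/w1.png

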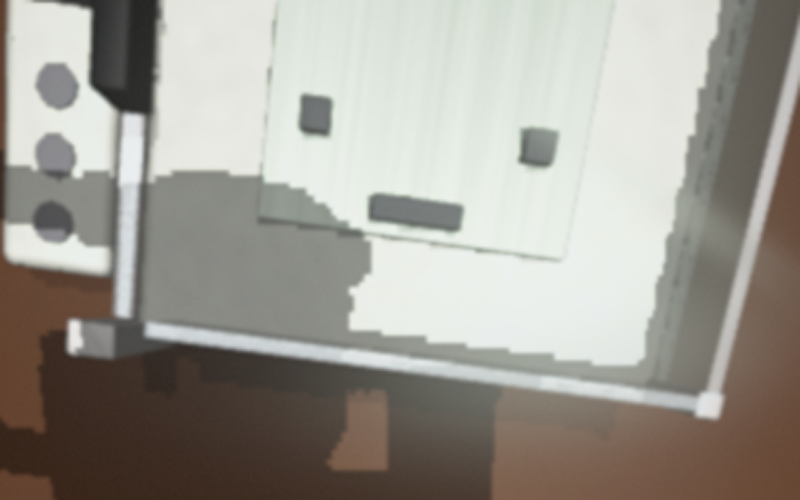

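Emit:
jog_arm([
  {"xyz":[0.25,0.08,0],"spin":0},
  {"xyz":[0.45,0.145,0],"spin":0},
  {"xyz":[0.6,0.195,0],"spin":0},
  {"xyz":[0.6,0.195,0],"spin":0},
  {"xyz":[0.6,0.195,0],"spin":0},
  {"xyz":[0.6,0.195,0],"spin":0},
  {"xyz":[0.365,0.115,0],"spin":0},
  {"xyz":[0,0,0],"spin":0.7},
  {"xyz":[0,0,0],"spin":0.7},
  {"xyz":[0,0,0],"spin":0.71},
])

```text
time: 10.4
tool_pos: [546.2, 73.9, 146.9]
tcp_rot: [-3.139, 0.0, 1.444]
contact_force: [0.6, 0.7, -2.0]
grip_width: 45.8
finger_force: 30.0
```

Emit:
jog_arm([
  {"xyz":[0,0,0],"spin":0},
  {"xyz":[0,0,0],"spin":0},
  {"xyz":[0,0,0],"spin":0},
  {"xyz":[0,0,0],"spin":0},
  {"xyz":[0,0,0],"spin":0},
  {"xyz":[0,0,0],"spin":0},
  {"xyz":[0,0,0],"spin":0},
  {"xyz":[0,0,0],"spin":0},
  {"xyz":[0,0,0],"spin":0},
  {"xyz":[0,0,0],"spin":0},
])

```text
time: 11.65
tool_pos: [546.8, 73.7, 148.0]
tcp_rot: [3.142, 0.0, 1.446]
contact_force: [0.9, -0.6, -1.8]
grip_width: 45.9
finger_force: 30.0
```

Run:
```python
from plant import bot
from h import *
import pickle
o=bot.get_obs();print(o["tool_pos"],o["tcp_rot"],o["contact_force"],o["time"],o["grip_width"])
c=bot.get_calibration("wrist");pickle.dump((c,o),open("c5.pkl","wb"))
a=bot.capture("wrist");cv2.imwrite("pics/w5.png",a)
cv2.imwrite("pics/w5c.png",cv2.resize(a[0:300,120:520],None,fx=2,fy=2,interpolation=cv2.INTER_CUBIC))
```

```text
[546.81294637  73.70845044 148.02552322] [3.14151028e+00 2.58535457e-06 1.44582236e+00] [ 0.88845445 -0.64598589 -1.83428273] 11.65 45.93080557055459
```

View pics/w5c.png

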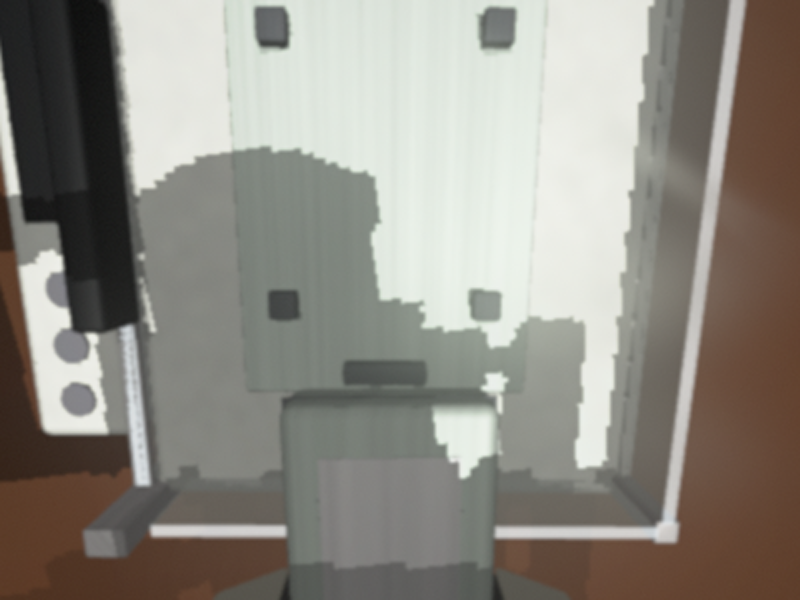

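The four posts show at crop (271,24), (499,25), (284,305) and (486,306). The plate's near edge runs from (248,390) to (524,392), and the screen's handle is at the left.

Run:
```python
from h import *
import pickle
c,o=pickle.load(open("c5.pkl","rb"))
u=lambda l:np.array(l)/2+[120,0]
M=R.from_euler("xyz",o["tcp_rot"]).as_matrix()
s=pix2w(c,u([(271,24),(499,25),(284,305),(486,306)]),70);print(s[:,:2].round(1),s.mean(0))
y=(s[0]+s[1]-s[2]-s[3]);x=s[1]+s[3]-s[0]-s[2];print("yaw",-np.arctan2(y[0],y[1]),np.arctan2(x[1],x[0]),np.linalg.norm(y)/2,np.linalg.norm(x)/2)
e=pix2w(c,u([(248,390),(524,392)]),62);print("edge",e[:,:2],e.mean(0),np.arctan2(*(e[1]-e[0])[1::-1]))
a=-0.12;print("ctr from edge",e.mean(0)[:2]+75*np.array([-np.sin(a),np.cos(a)]))
es=pix2w(c,u((385,373)),70);print("ctr from stop(inner y63 outer?)",es)
S=s.mean(0);print("in tool",((S-o["tool_pos"])@M))
print("case end in tool",(pix2w(c,u([(283,406),(496,406)]),184)-o["tool_pos"])@M)
```

```text
[[528.8 228.5]
 [599.8 219.3]
 [518.2 143.2]
 [588.5 134. ]] [558.81476115 181.23352172  70.        ]
yaw -0.12747973793266104 -0.12938077249893437 85.93680472990779 71.25026874573194
edge [[498.24297793 113.76911134]
 [600.99154602 100.10238989]] [549.61726197 106.93575061  62.        ] -0.13223511865140913
ctr from edge [558.59567752 181.3963983 ]
ctr from stop(inner y63 outer?) [[550.32503464 115.0383085   70.        ]]
in tool [108.18268862  -1.50109739  78.02512015]
case end in tool [[ 53.87119122 -21.63234986 -35.97639805]
 [ 53.87444     22.05456425 -35.97279953]]
```

Emit:
jog_arm([
  {"xyz":[0.2,-0.02,0],"spin":0.04},
  {"xyz":[0.3,0,0],"spin":0},
  {"xyz":[0.36,0,0],"spin":0},
  {"xyz":[0.3,0,0],"spin":0},
  {"xyz":[0.2,0,0],"spin":0},
  {"xyz":[0,0,0.1],"spin":0},
  {"xyz":[0,0,0.25],"spin":0},
  {"xyz":[0,0,0.3],"spin":0},
  {"xyz":[0,0,0.2],"spin":0},
  {"xyz":[0,0,0.1],"spin":0},
])

```text
time: 12.95
tool_pos: [558.7, 181.2, 70.9]
tcp_rot: [-3.14, 0.001, 1.441]
contact_force: [0.1, 0.3, -3.2]
grip_width: 45.5
finger_force: 30.0
```

Emit:
jog_arm([
  {"xyz":[0,0,0.03],"spin":0},
  {"xyz":[0,0,0],"spin":0},
  {"xyz":[0,0,0],"spin":0},
  {"xyz":[0,0,0],"spin":0},
  {"xyz":[0,0,0],"spin":0},
  {"xyz":[0,0,0],"spin":0},
  {"xyz":[0,0,0],"spin":0},
  {"xyz":[0,0,0],"spin":0},
  {"xyz":[0,0,0],"spin":0},
  {"xyz":[0,0,0],"spin":0},
])

```text
time: 14.2
tool_pos: [559.2, 181.8, 69.6]
tcp_rot: [3.141, -0.0, 1.442]
contact_force: [0.9, 0.0, -2.3]
grip_width: 45.7
finger_force: 30.0
```

Run:
```python
from plant import bot
from h import *
import pickle
o=bot.get_obs();print(o["tool_pos"],o["tcp_rot"],o["contact_force"],o["time"],o["grip_width"])
c=bot.get_calibration("wrist");pickle.dump((c,o),open("c6.pkl","wb"))
a=bot.capture("wrist");b=bot.capture("scene");cv2.imwrite("pics/w6.png",a);cv2.imwrite("pics/sc6.png",b)
A=cv2.resize(a[120:420,160:480],(400,375),interpolation=cv2.INTER_CUBIC)
B=cv2.resize(b[145:245,285:395],(400,364),interpolation=cv2.INTER_CUBIC)
B=cv2.copyMakeBorder(B,0,11,0,0,cv2.BORDER_CONSTANT)
cv2.imwrite("pics/m6.png",cv2.hconcat([A,B]))
```

```text
[559.17608514 181.8061037   69.63478311] [ 3.14148446e+00 -5.01958403e-06  1.44183224e+00] [ 0.87544001  0.01954934 -2.33668497] 14.2 45.696123599111914
```

View pics/m6.png

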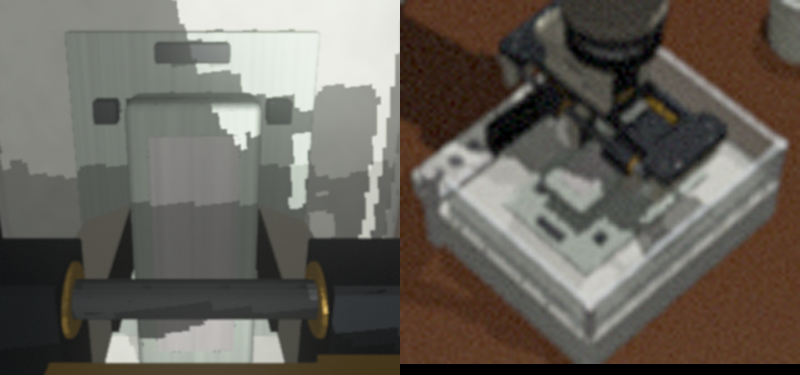

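The case hovers over the stage. In the left crop the case's edges are at columns 127 and 260 with its top edge at row 100. The posts are at (106,111) and (279,110.5), the end stop at (192,52), and the plate's top edge at row 32.

Run:
```python
from h import *
import pickle
c,o=pickle.load(open("c6.pkl","rb"))
M=R.from_euler("xyz",o["tcp_rot"]).as_matrix()
for n,p,z in (("posts",[(106,111),(279,110.5)],70),("stop inner/outer",[(192,63),(192,42)],70),("plate edge",[(66,32),(319,32)],62),("case top",[(127,101),(260,101)],105.6),("case bot",[(193,95)],83.6)):
    q=(pix2w(c,np.array(p)/1.25+[160,120],z)-o["tool_pos"])@M;print(n,q.round(1).tolist(),q.mean(0).round(2))
```

```text
posts [[43.2, -35.8, -0.4], [43.4, 35.3, -0.4]] [43.28 -0.28 -0.37]
stop inner/outer [[62.7, -0.4, -0.4], [70.8, -0.4, -0.4]] [66.75 -0.44 -0.36]
plate edge [[74.2, -51.7, 7.6], [74.2, 51.1, 7.6]] [74.15 -0.27  7.64]
case top [[54.8, -21.6, -36.0], [54.8, 22.0, -36.0]] [ 54.79   0.22 -35.96]
case bot [[52.5, -0.0, -14.0]] [ 5.248e+01 -1.000e-02 -1.396e+01]
```

Emit:
jog_arm([
  {"xyz":[0.002,-0.005,0.05],"spin":0},
  {"xyz":[0,0,0.05],"spin":0},
  {"xyz":[0,0,0.05],"spin":0},
  {"xyz":[0,0,0.05],"spin":0},
  {"xyz":[0,0,0.02],"spin":0},
  {"xyz":[0,0,0.02],"spin":0},
  {"xyz":[0,0,0.01],"spin":0},
  {"xyz":[0,0,0.01],"spin":0},
  {"xyz":[0,0,0],"spin":0},
  {"xyz":[0,0,0],"spin":0},
])

```text
time: 15.55
tool_pos: [558.8, 182.0, 48.9]
tcp_rot: [3.141, -0.0, 1.442]
contact_force: [-0.1, -0.1, -2.8]
grip_width: 45.7
finger_force: 30.0
```

Emit:
jog_arm([
  {"xyz":[0,0,0.005],"spin":0},
  {"xyz":[0,0,0.004],"spin":0},
  {"xyz":[0,0,0],"spin":0},
  {"xyz":[0,0,0],"spin":0},
  {"xyz":[0,0,0],"spin":0},
  {"xyz":[0,0,0],"spin":0},
  {"xyz":[0,0,0],"spin":0},
  {"xyz":[0,0,0],"spin":0},
  {"xyz":[0,0,0],"spin":0},
  {"xyz":[0,0,0],"spin":0},
])

```text
time: 16.8
tool_pos: [558.8, 182.0, 48.1]
tcp_rot: [3.142, 0.0, 1.442]
contact_force: [-0.1, -1.1, -3.5]
grip_width: 45.3
finger_force: 30.0
```

Emit:
jog_arm([
  {"xyz":[0,0,0.004],"spin":0},
  {"xyz":[0,0,0.004],"spin":0},
  {"xyz":[0,0,0],"spin":0},
  {"xyz":[0,0,0],"spin":0},
  {"xyz":[0,0,0],"spin":0},
  {"xyz":[0,0,0],"spin":0},
  {"xyz":[0,0,0],"spin":0},
  {"xyz":[0,0,0],"spin":0},
  {"xyz":[0,0,0],"spin":0},
  {"xyz":[0,0,0],"spin":0},
])

```text
time: 18.05
tool_pos: [558.8, 182.0, 48.0]
tcp_rot: [3.141, -0.0, 1.442]
contact_force: [-2.5, -0.7, 6.2]
grip_width: 45.6
finger_force: 30.0
```

Emit:
jog_arm([
  {"xyz":[0,0,0],"spin":0},
  {"xyz":[0,0,0],"spin":0},
  {"xyz":[0,0,0],"spin":0},
  {"xyz":[0,0,0],"spin":0},
  {"xyz":[0,0,0],"spin":0},
  {"xyz":[0,0,0],"spin":0},
  {"xyz":[0,0,0],"spin":0},
  {"xyz":[0,0,0],"spin":0},
  {"xyz":[0,0,-0.03],"spin":0},
  {"xyz":[0,0,-0.1],"spin":0},
], gripper=100)

```text
time: 19.3
tool_pos: [558.5, 181.9, 57.9]
tcp_rot: [-3.141, 0.0, 1.442]
contact_force: [-0.0, -0.6, 0.0]
grip_width: 91.7
finger_force: 0.0
```

Emit:
jog_arm([
  {"xyz":[0,0,-0.2],"spin":0},
  {"xyz":[0,0,-0.3],"spin":0},
  {"xyz":[0,0,-0.3],"spin":0},
  {"xyz":[0,0,-0.3],"spin":0},
  {"xyz":[0,0,-0.2],"spin":0},
  {"xyz":[0,0,-0.1],"spin":0},
  {"xyz":[0,0,0],"spin":0},
  {"xyz":[0,0,0],"spin":0},
  {"xyz":[0,0,0],"spin":0},
  {"xyz":[0,0,0],"spin":0},
])

```text
time: 20.55
tool_pos: [558.6, 182.0, 169.4]
tcp_rot: [-3.141, 0.0, 1.442]
contact_force: [-0.2, -0.0, -0.2]
grip_width: 92.1
finger_force: 0.0
```

Run:
```python
from plant import bot
from h import *
import pickle
o=bot.get_obs();print(o["tool_pos"],o["tcp_rot"],o["contact_force"],o["time"],o["grip_width"])
c=bot.get_calibration("wrist");pickle.dump((c,o),open("c7.pkl","wb"))
a=bot.capture("wrist");cv2.imwrite("pics/w7.png",a)
cv2.imwrite("pics/w7c.png",cv2.resize(a[80:380,80:480],None,fx=2,fy=2,interpolation=cv2.INTER_CUBIC))
```

```text
[558.58501543 181.99463374 169.36786741] [-3.14078655e+00  2.78536043e-04  1.44180325e+00] [-0.18000657 -0.01132189 -0.18757895] 20.55 92.05980507299113
```

View pics/w7c.png

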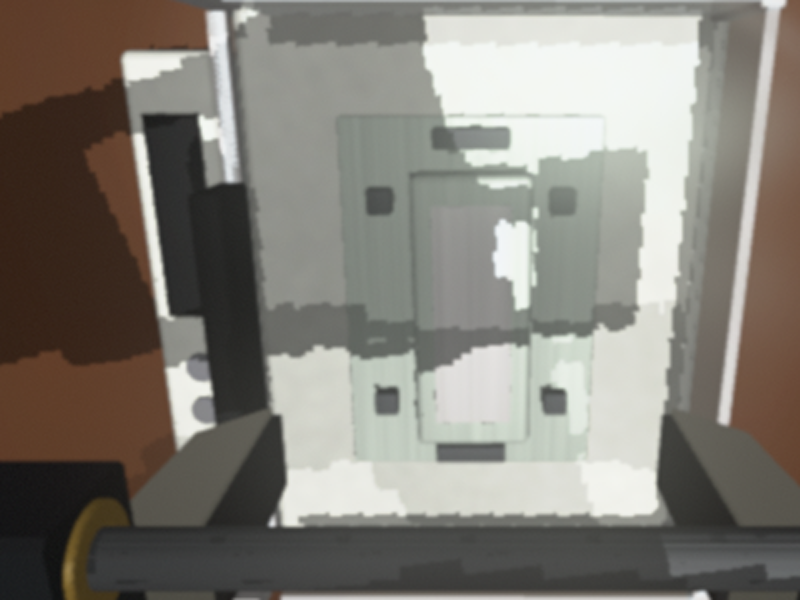

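The case sits between the stops. Its corners are at crop (413,174), (532,176), (528,442) and (419,439), and the posts are at (380,200), (563,200), (387,400) and (554,400). The handle is the black tab from (218,187) to about (240,418).

Run:
```python
from h import *
import pickle
c,o=pickle.load(open("c7.pkl","rb"))
M=R.from_euler("xyz",o["tcp_rot"]).as_matrix()
def T(l,z): return ((pix2w(c,np.array(l)/2+80,z)-o["tool_pos"])@M)[:,:2]
k=T([(413,174),(532,176),(528,442),(419,439)],84);print("case",k.round(1).tolist(),k.mean(0))
s=T([(380,200),(563,200),(387,400),(554,400)],70);print("posts",s.round(1).tolist(),s.mean(0))
e=T([(471,138),(471,452)],70);print("ends",e.round(1).tolist(),e.mean(0))
S=s.mean(0)
# model projection of handle
for h in (0,6,12):
    P=[[x_,-1*y_,91+h-dz] for dz in(0,34) for x_,y_ in((50,100),(50,88),(-50,88),(-50,100))]
    W=np.array([np.r_[S[0]+p[0],S[1]+p[1],0]for p in P])@M.T+o["tool_pos"];W[:,2]=[p[2]for p in P]
    print(h,((w2pix(c,W)-80)*2).round().tolist())
```

```text
case [[54.5, -20.7], [53.8, 22.8], [-54.6, 24.0], [-53.2, -20.9]] [0.11238653 1.30249711]
posts [[42.9, -34.9], [42.9, 36.3], [-42.0, -35.3], [-42.0, 35.8]] [0.44274511 0.48357851]
ends [[66.3, 0.5], [-66.8, 0.5]] [-0.23699842  0.49927374]
0 [[192.0, 188.0], [225.0, 188.0], [252.0, 439.0], [222.0, 439.0], [223.0, 176.0], [253.0, 176.0], [274.0, 403.0], [247.0, 403.0]]
6 [[186.0, 190.0], [220.0, 190.0], [247.0, 446.0], [217.0, 446.0], [218.0, 178.0], [249.0, 178.0], [270.0, 409.0], [243.0, 409.0]]
12 [[179.0, 192.0], [214.0, 192.0], [243.0, 453.0], [212.0, 453.0], [213.0, 180.0], [244.0, 180.0], [267.0, 415.0], [239.0, 415.0]]
```

Run:
```python
import cv2
a=cv2.imread("pics/w7.png")[150:310,140:240].astype(float)*1.0
a=(255*(a/255)**0.45).astype('uint8')
cv2.imwrite("pics/h7.png",cv2.resize(a,None,fx=3.75,fy=3.75,interpolation=cv2.INTER_CUBIC))
```

```text
(no output)
```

View pics/h7.png

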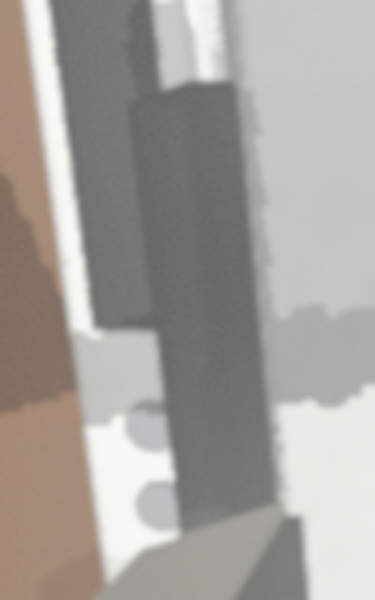

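The case is centred to about 1 mm. The handle's top is at z≈94, 93.5 mm along tool −y. I'll narrow the opening so the inner finger clears the case, move over and descend.

Emit:
jog_arm([
  {"xyz":[0.001,-0.1,0],"spin":0},
  {"xyz":[0,-0.2,0],"spin":0},
  {"xyz":[0,-0.25,0],"spin":0},
  {"xyz":[0,-0.25,0],"spin":0},
  {"xyz":[0,-0.2,0],"spin":0},
  {"xyz":[0,-0.12,0],"spin":0},
  {"xyz":[0,-0.05,0.1],"spin":0},
  {"xyz":[0,0,0.2],"spin":0},
  {"xyz":[0,0,0.1],"spin":0},
  {"xyz":[0,0,0],"spin":0},
], gripper=45)

```text
time: 21.85
tool_pos: [465.8, 194.0, 137.1]
tcp_rot: [-3.14, 0.001, 1.442]
contact_force: [0.5, 0.6, 0.6]
grip_width: 41.4
finger_force: 0.0
```

Run:
```python
from plant import bot
from h import *
import pickle
o=bot.get_obs();print(o["tool_pos"],o["tcp_rot"],o["time"],o["grip_width"])
c=bot.get_calibration("wrist");pickle.dump((c,o),open("c8.pkl","wb"))
a=bot.capture("wrist");cv2.imwrite("pics/w8.png",a)
g=(255*(a[180:380,200:440]/255)**0.5).astype('uint8')
cv2.imwrite("pics/w8c.png",cv2.resize(g,None,fx=3,fy=3,interpolation=cv2.INTER_CUBIC))
```

```text
[465.75422343 193.96458865 137.10097229] [-3.14023489e+00  5.88077566e-04  1.44158454e+00] 21.85 41.40707491706025
```

View pics/w8c.png

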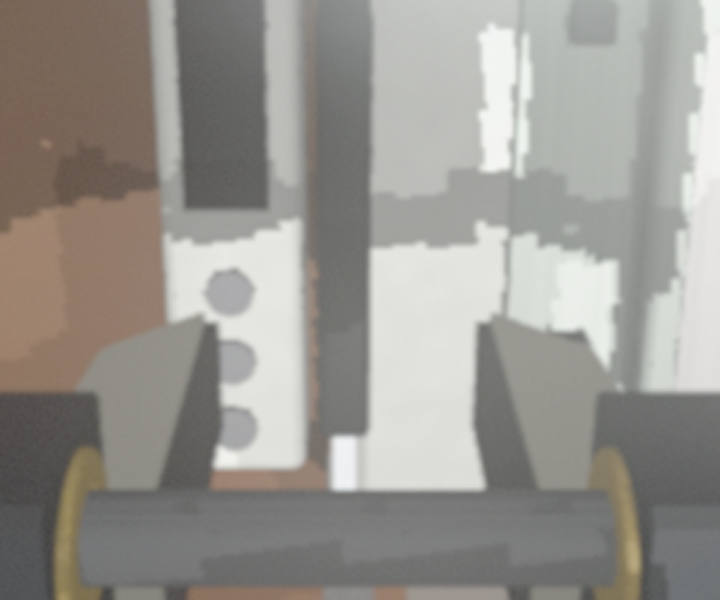

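The tab is centred between the fingers (crop columns 320–370, so about 315 in the full picture). That was my 13th viewed picture and the limit is 10, so I've gone over. From here I'll rely on numbers only. Next I descend around the tab.

Emit:
jog_arm([
  {"xyz":[0,0,0.15],"spin":0},
  {"xyz":[0,0,0.2],"spin":0},
  {"xyz":[0,0,0.2],"spin":0},
  {"xyz":[0,0,0.15],"spin":0},
  {"xyz":[0,0,0.1],"spin":0},
  {"xyz":[0,0,0.08],"spin":0},
  {"xyz":[0,0,0.06],"spin":0},
  {"xyz":[0,0,0.04],"spin":0},
  {"xyz":[0,0,0.02],"spin":0},
  {"xyz":[0,0,0],"spin":0},
])

```text
time: 23.15
tool_pos: [466.0, 194.1, 57.9]
tcp_rot: [3.141, -0.0, 1.442]
contact_force: [-0.4, -0.2, -0.1]
grip_width: 41.2
finger_force: 0.0
```

Emit:
jog_arm([
  {"xyz":[0,0,0],"spin":0},
  {"xyz":[0,0,0],"spin":0},
  {"xyz":[0,0,0],"spin":0},
  {"xyz":[0,0,0],"spin":0},
  {"xyz":[0,0,0],"spin":0},
  {"xyz":[0,0,0],"spin":0},
  {"xyz":[0,0,0],"spin":0},
  {"xyz":[0,0,0],"spin":0},
  {"xyz":[0,0,0],"spin":0},
  {"xyz":[0,0,0],"spin":0},
], gripper=0)

```text
time: 24.4
tool_pos: [465.0, 194.2, 57.7]
tcp_rot: [-3.14, 0.0, 1.442]
contact_force: [-4.4, 1.1, 2.2]
grip_width: 11.9
finger_force: 30.0
```

Emit:
jog_arm([
  {"xyz":[0,0,-0.04],"spin":0},
  {"xyz":[0,0,-0.06],"spin":0},
  {"xyz":[0,0,-0.06],"spin":0},
  {"xyz":[0,0,-0.06],"spin":0},
  {"xyz":[0,0,-0.06],"spin":0},
  {"xyz":[0,0,-0.06],"spin":0},
  {"xyz":[0,0,-0.06],"spin":0},
  {"xyz":[0,0,-0.06],"spin":0},
  {"xyz":[0,0,-0.04],"spin":0},
  {"xyz":[0,0,0],"spin":0},
])

```text
time: 25.65
tool_pos: [465.0, 194.2, 98.1]
tcp_rot: [-3.14, 0.0, 1.442]
contact_force: [-6.4, 2.5, -1.1]
grip_width: 11.7
finger_force: 30.0
```

Emit:
jog_arm([
  {"xyz":[0,0,-0.02],"spin":0},
  {"xyz":[0,0,-0.02],"spin":0},
  {"xyz":[0,0,-0.02],"spin":0},
  {"xyz":[0,0,0],"spin":0},
  {"xyz":[0,0,0],"spin":0},
  {"xyz":[0,0,0],"spin":0},
  {"xyz":[0,0,0],"spin":0},
  {"xyz":[0,0,0],"spin":0},
  {"xyz":[0,0,0],"spin":0},
  {"xyz":[0,0,0],"spin":0},
])

```text
time: 26.9
tool_pos: [465.0, 194.2, 102.2]
tcp_rot: [-3.139, 0.0, 1.442]
contact_force: [-5.6, 3.4, -6.4]
grip_width: 11.7
finger_force: 30.0
```

Emit:
jog_arm([
  {"xyz":[0,0,-0.015],"spin":0},
  {"xyz":[0,0,-0.015],"spin":0},
  {"xyz":[0,0,0],"spin":0},
  {"xyz":[0,0,0],"spin":0},
  {"xyz":[0,0,0],"spin":0},
  {"xyz":[0,0,0],"spin":0},
  {"xyz":[0,0,0],"spin":0},
  {"xyz":[0,0,0],"spin":0},
  {"xyz":[0,0,0],"spin":0},
  {"xyz":[0,0,0],"spin":0},
])

```text
time: 28.15
tool_pos: [464.9, 194.1, 102.4]
tcp_rot: [-3.138, 0.001, 1.442]
contact_force: [2.3, 5.3, -29.5]
grip_width: 12.2
finger_force: 30.0
```

Emit:
jog_arm([
  {"xyz":[0,0,-0.015],"spin":0},
  {"xyz":[0,0,-0.01],"spin":0},
  {"xyz":[0,0,0],"spin":0},
  {"xyz":[0,0,0],"spin":0},
  {"xyz":[0,0,0],"spin":0},
  {"xyz":[0,0,0],"spin":0},
  {"xyz":[0,0,0],"spin":0},
  {"xyz":[0,0,0],"spin":0},
  {"xyz":[0,0,0],"spin":0},
  {"xyz":[0,0,0],"spin":0},
])

```text
time: 29.4
tool_pos: [464.8, 194.1, 102.5]
tcp_rot: [-3.137, 0.001, 1.441]
contact_force: [6.4, 6.8, -44.0]
grip_width: 11.8
finger_force: 29.9
```

The stop is reached: the force rose to 44 N with no further motion. I'll relax the pull, then release and retreat upward.

Emit:
jog_arm([
  {"xyz":[0,0,0.015],"spin":0},
  {"xyz":[0,0,0.015],"spin":0},
  {"xyz":[0,0,0.01],"spin":0},
  {"xyz":[0,0,0],"spin":0},
  {"xyz":[0,0,0],"spin":0},
  {"xyz":[0,0,0],"spin":0},
  {"xyz":[0,0,0],"spin":0},
  {"xyz":[0,0,0],"spin":0},
  {"xyz":[0,0,0],"spin":0},
  {"xyz":[0,0,0],"spin":0},
])

```text
time: 30.65
tool_pos: [465.0, 194.2, 102.4]
tcp_rot: [-3.139, 0.001, 1.442]
contact_force: [-1.1, 5.6, -22.7]
grip_width: 11.8
finger_force: 30.0
```

Emit:
jog_arm([
  {"xyz":[0,0,0],"spin":0},
  {"xyz":[0,0,0],"spin":0},
  {"xyz":[0,0,0],"spin":0},
  {"xyz":[0,0,0],"spin":0},
  {"xyz":[0,0,0],"spin":0},
  {"xyz":[0,0,0],"spin":0},
  {"xyz":[0,0,0],"spin":0},
  {"xyz":[0,0,-0.05],"spin":0},
  {"xyz":[0,0,-0.1],"spin":0},
  {"xyz":[0,0,-0.2],"spin":0},
], gripper=45)

```text
time: 31.9
tool_pos: [465.7, 194.0, 132.2]
tcp_rot: [-3.141, 0.0, 1.442]
contact_force: [0.6, -0.4, -0.6]
grip_width: 41.2
finger_force: 0.0
```

Emit:
jog_arm([
  {"xyz":[0,0,-0.2],"spin":0},
  {"xyz":[0,0,-0.2],"spin":0},
  {"xyz":[0,0,-0.2],"spin":0},
  {"xyz":[0,0,-0.1],"spin":0},
  {"xyz":[0,0,0],"spin":0},
  {"xyz":[0,0,0],"spin":0},
  {"xyz":[0,0,0],"spin":0},
  {"xyz":[0,0,0],"spin":0},
  {"xyz":[0,0,0],"spin":0},
  {"xyz":[0,0,0],"spin":0},
])

```text
time: 33.15
tool_pos: [465.9, 194.1, 187.8]
tcp_rot: [-3.142, 0.0, 1.442]
contact_force: [0.6, 0.8, 0.5]
grip_width: 41.2
finger_force: 0.0
```

Run:
```python
from plant import bot
from h import *
o=bot.get_obs();print(o["tool_pos"],o["contact_force"],o["time"],o["grip_width"])
c=bot.get_calibration("wrist");a=bot.capture("wrist")
g=cv2.cvtColor(a,cv2.COLOR_BGR2GRAY)
M=R.from_euler("xyz",o["tcp_rot"]).as_matrix()
# dark tab's edges in several rows; predicted widths for tops at several heights
p=w2pix(c,np.array([[465-3,194+20,141]]));print(p)
for r in (60,120,180,220): 
    d=np.where(g[r,230:400]<70)[0]+230; print(r,d.min() if len(d) else None,d.max() if len(d) else None,len(d))
for h in(91,100,130,136,141):
    W=np.array([[x,s*6,0] for x in(50,-50) for s in(-1,1)])@M.T+o["tool_pos"];W[:,2]=h
    print(h,w2pix(c,W).round(0).tolist())
```

```text
[465.94988236 194.12519418 187.80253598] [0.61639686 0.76751722 0.46369142] 33.15 41.17501768088974
[[304.92148867 228.11385142]]
60 None None 0
120 230 255 26
180 230 290 53
220 230 322 73
91 [[307.0, 171.0], [323.0, 171.0], [308.0, 290.0], [322.0, 290.0]]
100 [[307.0, 173.0], [323.0, 173.0], [308.0, 295.0], [322.0, 295.0]]
130 [[306.0, 179.0], [324.0, 179.0], [307.0, 313.0], [323.0, 313.0]]
136 [[305.0, 180.0], [324.0, 180.0], [307.0, 317.0], [323.0, 317.0]]
141 [[305.0, 181.0], [324.0, 181.0], [306.0, 321.0], [323.0, 321.0]]
```

Run:
```python
from plant import bot
from h import *
g=cv2.cvtColor(bot.capture("wrist"),cv2.COLOR_BGR2GRAY)
print(g[160:196:2,312:318].mean(1).round().tolist());print(g[286:346:2,312:318].mean(1).round().tolist())
print(g[230,290:340].tolist())
```

```text
[233.0, 230.0, 223.0, 217.0, 210.0, 205.0, 205.0, 205.0, 132.0, 79.0, 78.0, 77.0, 76.0, 76.0, 73.0, 72.0, 70.0, 69.0]
[63.0, 64.0, 63.0, 63.0, 62.0, 61.0, 61.0, 60.0, 59.0, 59.0, 58.0, 58.0, 57.0, 56.0, 55.0, 54.0, 53.0, 106.0, 208.0, 214.0, 214.0, 214.0, 214.0, 213.0, 212.0, 213.0, 212.0, 212.0, 186.0, 60.0]
[46, 54, 84, 120, 142, 150, 150, 145, 139, 133, 125, 110, 93, 74, 61, 55, 53, 53, 53, 53, 52, 55, 55, 55, 57, 56, 56, 56, 55, 57, 56, 59, 74, 106, 132, 142, 142, 142, 142, 141, 140, 141, 141, 141, 141, 141, 140, 140, 141, 140]
```

The tab spans rows 176 to 320, which fits the screen being fully up. The gripper is clear, so I'll hand the job in.

```bash
python3 -c "
from plant import bot
print(bot.close_job())"
```

```text
the job is handed in; nothing more can be done
None
```

The case is on the stage, centred to about 1 mm before the screen was raised (not re-measured after), the screen is fully up at its stop, and the job was handed in at about 33 s; I viewed 13 pictures against the limit of 10, the first grasp closed above the lid and had to be redone, and the pull at the screen's stop peaked at 44 N on the wrist.

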